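# Make up two glass-class kits from the stock

### The arm

A 6-joint arm with a two-finger parallel gripper is mounted at the origin on the work surface; the furniture and walls round the work are solid. World frame = base frame: x ahead of the robot, y to its left, z up, the work surface at z = 0. Lengths are in m, angles in rad, forces in N, time in s.
With the tool pointing down it reaches from about 0.3 to 0.775 m from the base axis. Payload 14.6 kg.
Tool frame: the origin (TCP) lies at the very end of the fingers, on their centre line; the grasp point (between the pads) lies 19 mm behind it; z points along the fingers, y is the line along which they close (so a half turn about z gives the same grasp; the last joint's range is limited). The gripper opens to 94 mm and grips with 3 to 60 N. Pads are 16 mm wide; open, the fingers measure 119 mm over their backs; the gripper's body (75 mm by 177 mm) begins 78 mm behind the grasp point.
Start: joints at [1.075, 0.3, 1.521, -0, 1.321, -0.067], TCP at [0.229, 0.5, 0.205] pointing down, gripper open.
Joint ranges: [-3.03, 3.03], [-0.79, 2.21], [0.23, 2.52], [-1.04, 4.18], [0, 3.07], [-2.55, 2.55]. Speed limits (rad/s): [2.22, 2.22, 2.57, 3.14, 3.14, 3.14].

### API

Orientations are given as [roll, pitch, yaw] about the fixed x, y, z axes, in that order (R = Rz(yaw) Ry(pitch) Rx(roll)).
In Python, from station import ctrl, cams gives the robot as it stands. The module is installed in compiled form; this text tells all that it offers.
- The arm moves only by the tool arm_command, never from a script. Its argument "plan" is a list that holds one entry, the list of rows, each a list of 7 numbers: the shift along the tool's x, y, z in normalised numbers (1 is 1000 mm), then the turn, a rotation vector about the tool's x, y, z in fractions of the full range, 1 being pi rad, then the closure, from -1 (fully open) to 1 (shut). A call has 1 to 12 rows; each row is the pose to reach, as a shift and turn from the pose commanded when the call began, along the tool's axes at that moment; what a row does not reach only later rows make up. A row lasts 1/10 s, in which the tool goes at most 50 mm and 8.59 degrees, less where a joint would pass 70% of its speed; a pose out of reach is approached as far as the arm can. A shift or turn number past 1, either way, is cut back to 1. A call with a gripper value outside its range is refused whole. The fingers move at their own pace and stop on an object; "squeeze" is the grip in N (left out, the last holds). Time passes only in rows, so rows that repeat a pose let the fingers close. It gives the time, the measured TCP pose, the force, the opening and the grip force at its end, in the units of the state.
- ctrl.get_obs(): the state, without advancing time (a new reading comes with each control period).
- cams.camera(name): name is "side" or "top" or "wrist"; returns (picture, depth): 480x640x3 uint8, blue, green, red; 480x640 float32, m along the optical axis (not along the pixel's ray), 0 where there is no reading.
- cams.camera_info(name): a dict with "fx", "fy", "cx", "cy" (pixels), "dist_coeffs" ([k1, k2, p1, p2, k3] as OpenCV has them; the pictures are not rectified), "world_to_cam" (4x4, takes a point from world to camera coordinates). Camera axes: x right, y down, z forward; pixel columns grow to the right and rows downward; lengths in m; the calibration is good to about 2 mm. A picture is of the moment at which its call begins: read the wrist's pose just before it. camera_info takes no time and is no camera call; for the wrist camera it gives the pose at the moment of the call.
- ctrl.hand_in(): hands the job in; it is judged then, once.
The state is a dict: "time_s": time; "qpos": joint angles; "joint_vel": joint speeds; "tau": joint torques, N m; "ee_pos": TCP position; "eef_rot": TCP orientation; "force": force on the tool from outside, world axes, zero at the start; "moment": the same for the moment, N m; "grip_width": finger opening in m; "grip_force": force on a finger pad.
Only numpy, scipy, OpenCV 4.12 (cv2) and the standard library are available. Lean on these libraries where they do the work, as an engineer would, in place of code of your own. Each camera call takes 0.05 s, during which the arm holds its last target. There are 200 camera calls.

### The job

Make up two kits for tonight's glass-bead class. The plain wooden board gets the violet frit jar and the green-lidded middle tin of the stack; the blue board gets the teal frit jar and the graphite block: each jar upright in its board's round pocket, the tin and the block lying flat in the rectangular ones. Put the small yellow-lidded tin back on the big grey-lidded one, inside its raised rim, and leave the big tin and the amber jar where they stand.

Things in the scene. Friction and masses are not known exactly. Their poses are not given: they have to be found in the camera images.
- jar_violet: Screw-lid jar of violet glass frit: violet body, white lid with a violet dot on top. 50 mm wide, 49 mm high, about 0.11 kg, rigid. Origin: centre of its underside, z up. Starts on the bench right of the boards. For the wooden board's round pocket.
- jar_teal: Screw-lid jar of teal glass frit: teal body, white lid with a teal dot on top. 50 mm wide, 49 mm high, about 0.11 kg, rigid. Origin: centre of its underside, z up. Starts on the bench right of the boards. For the blue board's round pocket.
- jar_amber: Screw-lid jar of amber glass frit: amber body, white lid with an amber dot on top. 50 mm wide, 49 mm high, about 0.11 kg, rigid. Origin: centre of its underside, z up. Starts on the bench right of the boards. Not wanted for either kit: stays where it is (30 mm at most).
- block: Black graphite block 52 x 60 x 24 mm, 0.13 kg, lying flat on the bench beside the stack of tins. Origin: centre of its underside, z up, its 52 mm side along x, its 60 mm side along y. For the blue board's rectangular pocket, its 60 mm side along the pocket's 72 mm side (either way round).
- tin_large: Bottom tin of the stack: rectangular, grey lid, 76 (x) x 66 (y) mm, 0.3 kg. Origin: centre of its underside, z up. The flat of its lid is 34 mm up, with a rim 2 mm high round it, 71 x 61 mm inside. Stays where it is (30 mm at most). Starts behind the boards. (An empty board pocket is a handy place to lay the small tin meanwhile.)
- tin_middle: Middle tin of the stack: rectangular, green lid, 60 (x) x 52 (y) mm, 32 mm to the flat of its lid plus a 2 mm rim, about 0.14 kg. Origin: centre of its underside, z up. Starts in the rim of the large tin's lid with the small tin on it, all turned nearly alike. For the wooden board's rectangular pocket, 60 mm side along its 72 mm side.
- tin_small: Top tin: rectangular, aluminium body, yellow lid, 44 (x) x 38 (y) mm, 30 mm to the flat of its lid plus a 2 mm rim, about 0.08 kg. Origin: centre of its underside, z up. Starts in the rim on the middle tin's lid; ends flat on the large tin's lid, inside the rim.
- board_wood: Kit board, plain light wood, 168 x 92 x 14 mm, fixed, on 2 mm feet. Origin: centre of its underside, z up, x along its length, -x end towards the robot. Two pockets 7 mm deep (floors at z = 7 mm): a round one 62 mm wide at x = -40 mm, y = 0; a rectangular one 72 (x) by 64 (y) mm at x = +36 mm, y = 0. The fixed bench torch, 0.26 m high, stands at x 0.55 to 0.78, y -0.20 to 0: keep clear.
- board_blue: Kit board, painted blue, 168 x 92 x 14 mm, fixed, on 2 mm feet. Origin: centre of its underside, z up, x along its length, -x end towards the robot. Two pockets 7 mm deep (floors at z = 7 mm): a round one 62 mm wide at x = -40 mm, y = 0; a rectangular one 72 (x) by 64 (y) mm at x = +36 mm, y = 0. 
There are look-alikes about, which are no part of the job. What is shaped like the block but pink is not meant.

How it is judged:
By the outcome, as a careful person would: the job done as asked, in the order asked, and still so for the second after the job is handed in, with the robot touching nothing.
It also fails if it takes over 136 s, if anything falls off the work surface, if the arm or the gripper's body presses on something with over 40 N, if the wrist force passes 120 N, or if a joint passes its speed limit or range.

## Working session

There is one attempt and no reset: what is moved stays moved. The work goes in short steps, Python scripts to look and compute and a tool call to move; the robot and the scene stay as the last step left them, time stands still between calls to the robot, and variables do not carry over. Pictures are saved under pics/ and viewed, at most 14 in all, crops included, and the job is handed in when it is done.

Besides the shell and the picture viewer there is one more tool, called as name([rows], argument=value, ...), one row to a line, values as JSON. arm_command: Moves the arm, as the interface text tells. Its arguments: {"type":"object","properties":{"plan":{"type":"array"},"squeeze":{"type":"number"}},"required":["plan"]}

```bash
mkdir -p pics; cat > h.py <<'E'
import numpy as np, cv2
from station import ctrl, cams
from scipy.spatial.transform import Rotation as R
def shot(n,f=None):
    inf=cams.camera_info(n); p,d=cams.camera(n)
    if f: cv2.imwrite(f'pics/{f}.png',p); np.savez(f'pics/{f}.npz',p=p,d=d,W=inf['world_to_cam'],K=[inf['fx'],inf['fy'],inf['cx'],inf['cy']],dist=inf['dist_coeffs'])
    return p,d,inf
def load(f):
    return np.load(f'pics/{f}.npz')
def ray(s,uv):
    fx,fy,cx,cy=s['K'];K=np.array([[fx,0,cx],[0,fy,cy],[0,0,1]])
    n=cv2.undistortPoints(np.array(uv,float).reshape(-1,1,2),K,s['dist'])[:,0]
    W=s['W'];d=np.c_[n,np.ones(len(n))]@W[:3,:3]; o=-W[:3,:3].T@W[:3,3]
    return o,d
def atz(s,uv,z):
    o,d=ray(s,uv); return o+d*((z-o[2])/d[:,2])[:,None]
def atd(s,uv):
    o,d=ray(s,uv); dd=np.array([s['d'][int(round(v)),int(round(u))] for u,v in uv]); return o+d*dd[:,None]
E
python3 - <<'E'
from h import *
np.set_printoptions(precision=4,suppress=True)
for n in ['top','side','wrist']:
    p,d,i=shot(n,n+'0'); W=i['world_to_cam']; print(n,-W[:3,:3].T@W[:3,3],W[2,:3],i['fx'],i['dist_coeffs'])
print(ctrl.get_obs())
E
```

```text
top [0.4445 0.0894 1.5491] [ 0.0632 -0.0207 -0.9978] 567.216769297686 [-0.1534  0.      0.      0.      0.    ]
side [0.1947 0.8475 0.8322] [ 0.3073 -0.6866 -0.6589] 479.82964859109876 [-0.0231  0.      0.      0.      0.    ]
wrist [0.1701 0.5271 0.3843] [ 0.2077 -0.0972 -0.9734] 393.72178666129054 [-0.0749  0.      0.      0.      0.    ]
{'time_s': 0.15, 'qpos': array([ 1.0754,  0.3003,  1.5214,  0.    ,  1.3207, -0.0666]), 'joint_vel': array([ 0.0007, -0.0019, -0.0003, -0.0003,  0.0026, -0.0013]), 'tau': array([  0.0011, -53.1956, -35.2825,   0.0709,   0.0236,  -0.0001]), 'ee_pos': array([0.2286, 0.5   , 0.2051]), 'eef_rot': array([-3.1408, -0.0001,  2.7128]), 'force': array([ 0.0354, -0.0807,  0.7622]), 'moment': array([ 0.0346,  0.0134, -0.0331]), 'grip_force': 0.0, 'grip_width': 0.09392266957796243}
```

View pics/top0.png

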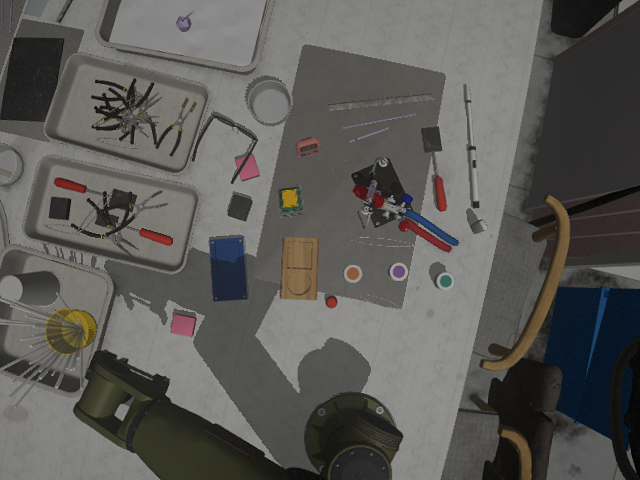

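View pics/side0.png

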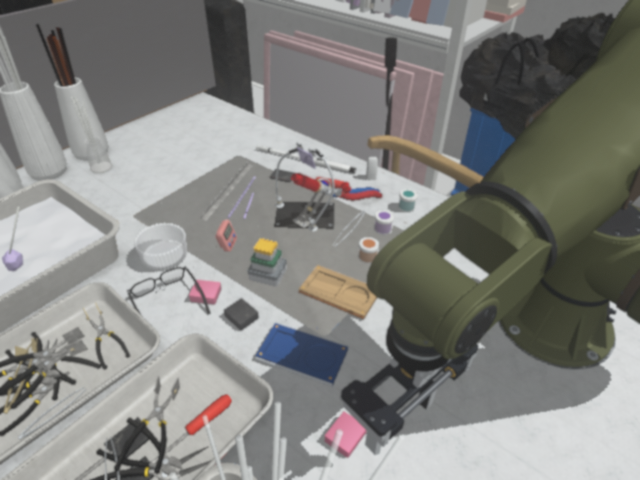

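The top view shows the stack at (290,199), the wooden board at (299,268) and the blue board at (228,268). The jars are amber (353,273), violet (399,271) and teal (445,281). For the block, the candidates are the black one at (239,206), pink ones at (247,165) and (183,323), and a black thing in the tray at (60,208). The one at (239,206) fits: it is black and on the bench beside the stack. I'll confirm with an enlarged crop.

```bash
python3 - <<'E'
from h import *
np.set_printoptions(precision=4,suppress=True)
s=load('top0');c=s['p'][170:310,195:465]
cv2.imwrite('pics/c1.png',cv2.resize(c,None,fx=2.96,fy=2.96,interpolation=cv2.INTER_CUBIC))
uv=[(239,206),(290,199),(353,273),(399,271),(445,281),(299,268),(228,268),(270,270),(183,323),(247,165)]
print(np.c_[uv,atd(s,uv)])
E
```

```text
[[239.     206.       0.6364   0.2878   0.0263]
 [290.     199.       0.6436   0.147    0.0901]
 [353.     273.       0.4487  -0.014    0.0501]
 [399.     271.       0.451   -0.1367   0.0492]
 [445.     281.       0.4211  -0.259    0.0529]
 [299.     268.       0.4657   0.1293   0.0116]
 [228.     268.       0.47     0.3234   0.0024]
 [270.     270.       0.4622   0.2091  -0.0036]
 [183.     323.       0.3243   0.4438   0.0285]
 [247.     165.       0.7501   0.2659   0.0178]]
```

View pics/c1.png

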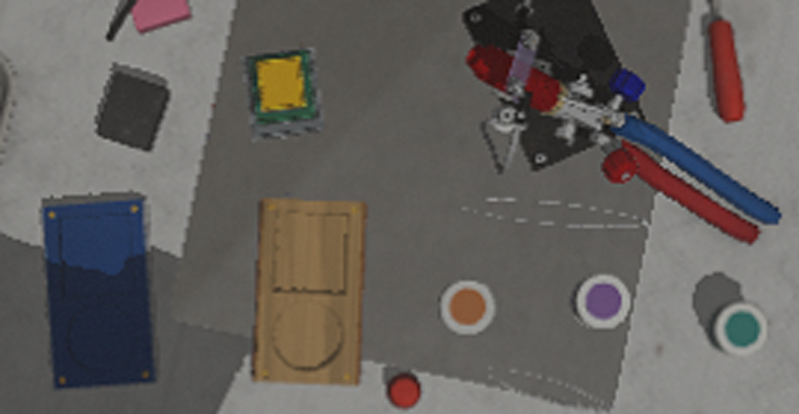

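The crop confirms the black block, the stack (yellow over green over grey), the rect pocket on the far side and round pocket on the near side, and the three jars. Next I'll move the wrist camera to two overview places.

```bash
cat >> h.py <<'E'
def go(*targets):
    "rows from the present pose to (x,y,z,yaw) targets, in mm and rad of the tool"
    o=ctrl.get_obs(); p=o['ee_pos']; r=R.from_euler('xyz',o['eef_rot'])
    for x,y,z,yaw in targets:
        t=R.from_euler('xyz',[np.pi,0,yaw]); print(np.round(r.inv().apply(np.array([x,y,z])-p)*1000,1), np.round((r.inv()*t).as_rotvec(),4))
E
python3 - <<'E'
from h import *
go((.5,.24,.33,np.pi/2),(.48,.0,.33,np.pi/2))
E
```

```text
[-354.9 -123.8 -124.9] [-8.000e-04  4.000e-04  1.142e+00]
[-436.5 -350.3 -124.7] [-8.000e-04  4.000e-04  1.142e+00]
```

The rows are not in the units I measure in: shifts go in shares of 1000 mm and turns go in shares of pi rad. I convert before sending: -355 mm / 1000 = -0.355, -124 mm / 1000 = -0.124, 1.142 rad / 3.1416 = 0.3635.

arm_command([
  [[-0.1, -0.03, -0.125, 0, 0, 0.0955, -1], [-0.355, -0.124, -0.125, 0, 0, 0.3635, -1], [-0.355, -0.124, -0.125, 0, 0, 0.3635, -1], [-0.355, -0.124, -0.125, 0, 0, 0.3635, -1], [-0.355, -0.124, -0.125, 0, 0, 0.3635, -1], [-0.355, -0.124, -0.125, 0, 0, 0.3635, -1], [-0.355, -0.124, -0.125, 0, 0, 0.3635, -1], [-0.355, -0.124, -0.125, 0, 0, 0.3635, -1], [-0.355, -0.124, -0.125, 0, 0, 0.3635, -1], [-0.355, -0.124, -0.125, 0, 0, 0.3635, -1], [-0.355, -0.124, -0.125, 0, 0, 0.3635, -1], [-0.355, -0.124, -0.125, 0, 0, 0.3635, -1]],
])

```text
time_s: 1.35
ee_pos: [0.4991, 0.2408, 0.3302]
eef_rot: [-3.141, 0.0, 1.573]
force: [-2.0, -0.8, 0.1]
grip_width: 0.0935
grip_force: 0.0
```

```bash
python3 - <<'E'
from h import *
print(ctrl.get_obs()['ee_pos'],ctrl.get_obs()['eef_rot'],ctrl.get_obs()['joint_vel'])
shot('wrist','wA')
go((.48,.02,.33,np.pi/2))
E
```

```text
[0.49910845 0.24081015 0.33019014] [-3.14106708e+00  1.06317365e-04  1.57294403e+00] [-8.49753132e-05 -4.50273272e-04 -9.87986902e-04 -2.58164011e-03
  2.34623471e-03 -3.97791196e-04]
[-220.7  -19.6    0.3] [-0.0003  0.0001  0.0021]
```

View pics/wA.png

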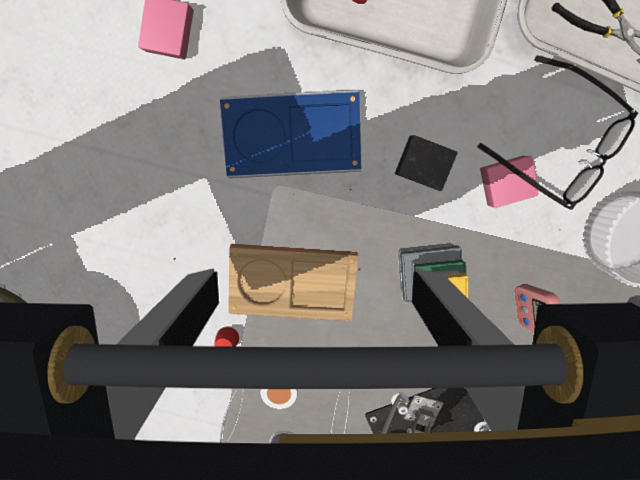

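wA shows the blue board at (291,133), the wooden one at (292,283), the black block at (426,162) and the stack at (435,275), partly behind a finger. I'll take two more views shifted towards -y.

Scaled: -150 mm / 1000 = -0.15, -100 mm / 1000 = -0.1.

arm_command([
  [[-0.05, -0.005, 0, 0, 0, 0, -1], [-0.1, -0.01, 0, 0, 0, 0, -1], [-0.15, -0.02, 0, 0, 0, 0, -1], [-0.15, -0.02, 0, 0, 0, 0, -1], [-0.15, -0.02, 0, 0, 0, 0, -1]],
])

```text
time_s: 1.9
ee_pos: [0.4797, 0.0898, 0.3308]
eef_rot: [3.141, -0.0, 1.57]
force: [0.1, 0.4, -0.1]
grip_width: 0.0939
grip_force: 0.0
```

```bash
python3 - <<'E'
from h import *
print(ctrl.get_obs()['ee_pos'],ctrl.get_obs()['joint_vel'].round(3))
shot('wrist','wB')
E
```

```text
[0.47970447 0.08978109 0.33078338] [ 0.04   0.024 -0.017  0.004 -0.002  0.01 ]
```

Scaled: -250 mm / 1000 = -0.25, -200 mm / 1000 = -0.2.

arm_command([
  [[-0.05, 0, 0, 0, 0, 0, -1], [-0.1, 0, 0, 0, 0, 0, -1], [-0.15, 0, 0, 0, 0, 0, -1], [-0.2, 0, 0, 0, 0, 0, -1], [-0.25, 0, 0, 0, 0, 0, -1], [-0.25, 0, 0, 0, 0, 0, -1], [-0.25, 0, 0, 0, 0, 0, -1]],
])

```text
time_s: 2.65
ee_pos: [0.4805, -0.1596, 0.3299]
eef_rot: [-3.141, -0.001, 1.571]
force: [-0.3, 0.7, 0.0]
grip_width: 0.0941
grip_force: 0.0
```

```bash
python3 - <<'E'
from h import *
print(ctrl.get_obs()['ee_pos'],ctrl.get_obs()['joint_vel'].round(3))
shot('wrist','wC')
b=load('wB')['p'];c=load('wC')['p']
cv2.imwrite('pics/bc.png',np.r_[cv2.resize(b[:300,100:580],(640,400)),c[100:290]][:590])
E
```

```text
[ 0.48051669 -0.15956094  0.32990479] [ 0.038 -0.018  0.011  0.001  0.001  0.006]
```

View pics/bc.png

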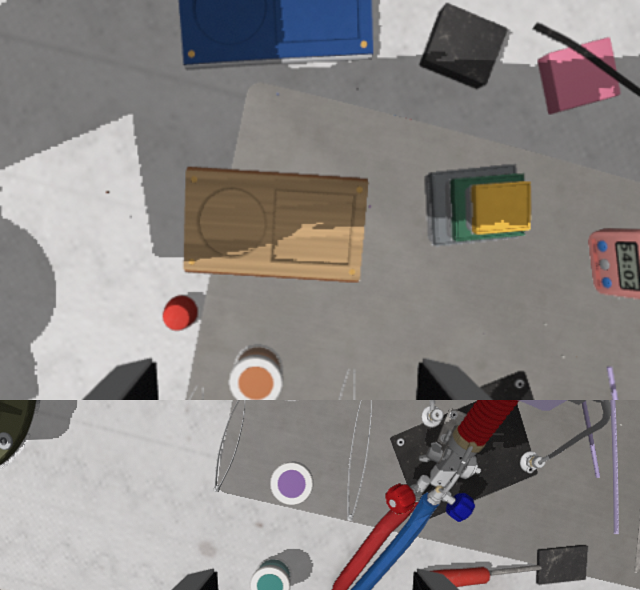

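Upper part (wB): wooden board, stack (yellow top at (500,208) in the crop), block and amber jar. Lower part (wC): violet jar (291,483) and teal jar (270,580). Thin outlines near violet, at (230,440) and (358,460), could be something clear, so I'll enlarge that area.

```bash
python3 - <<'E'
from h import *
np.set_printoptions(precision=3,suppress=True,linewidth=150)
s=load('wC');c=s['p'][70:300,180:440]
cv2.imwrite('pics/c2.png',cv2.resize(c,None,fx=2.6,fy=2.6,interpolation=cv2.INTER_CUBIC))
uv=[(u,150) for u in range(210,380,8)]
print(np.c_[uv,atd(s,uv)])
E
```

```text
[[210.    150.      0.348  -0.097  -0.   ]
 [218.    150.      0.358  -0.097  -0.001]
 [226.    150.      0.369  -0.097   0.001]
 [234.    150.      0.379  -0.097   0.001]
 [242.    150.      0.389  -0.097   0.001]
 [250.    150.      0.4    -0.097   0.003]
 [258.    150.      0.41   -0.098   0.003]
 [266.    150.      0.42   -0.098   0.002]
 [274.    150.      0.43   -0.098   0.002]
 [282.    150.      0.44   -0.098   0.001]
 [290.    150.      0.45   -0.098   0.001]
 [298.    150.      0.461  -0.098   0.003]
 [306.    150.      0.471  -0.098   0.   ]
 [314.    150.      0.481  -0.098   0.002]
 [322.    150.      0.491  -0.098   0.002]
 [330.    150.      0.501  -0.098   0.002]
 [338.    150.      0.511  -0.098   0.001]
 [346.    150.      0.521  -0.098   0.   ]
 [354.    150.      0.531  -0.098   0.003]
 [362.    150.      0.541  -0.098   0.003]
 [370.    150.      0.551  -0.098   0.003]
 [378.    150.      0.561  -0.098   0.003]]
```

View pics/c2.png

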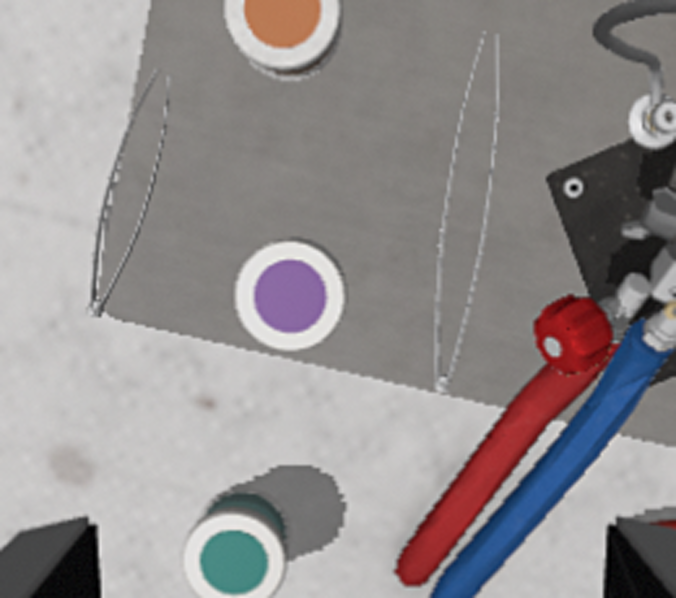

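```bash
python3 - <<'E'
from h import *
a=load('top0')['p'][225:315,340:460];b=load('side0')['p'][190:280,325:435]; c=load('wB')['p'][200:330,230:450]
z=lambda i,k:cv2.resize(i,None,fx=k,fy=k,interpolation=cv2.INTER_CUBIC)
A=z(a,3.3);B=z(b,3.3);C=z(c,2.2)
im=np.zeros((590,790,3),np.uint8);im[:297,:396]=A;im[:297,400:763]=B;im[300:586,:484]=C
cv2.imwrite('pics/c3.png',im)
E
```

```text
(no output)
```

View pics/c3.png

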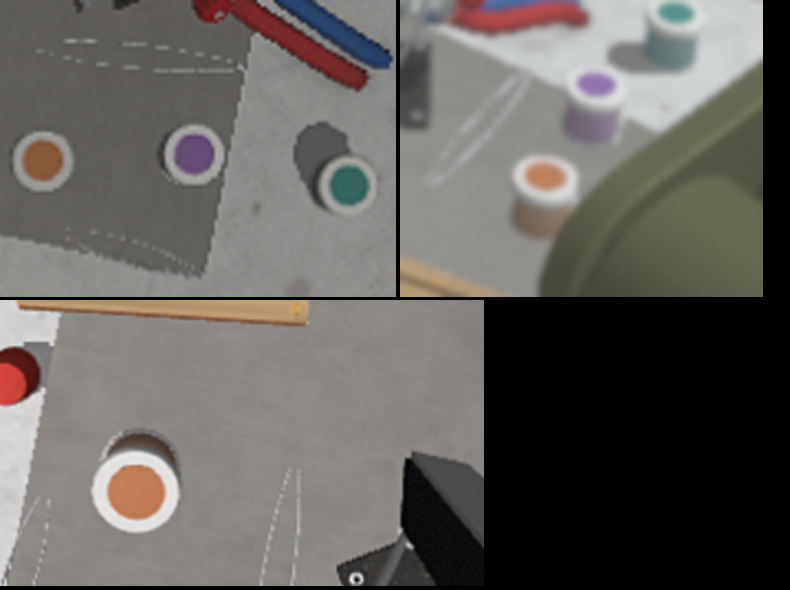

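The outlines keep the same width from all views, so they are thin stringers lying flat on the mat and no obstacle. Now I'll measure the jars by their dots, the lids by colour, and the boards from an enlarged crop.

```bash
cat >> h.py <<'E'
def blob(s,uv,tol=28,win=45,hue=None):
    "connected patch of like colour (Lab) round uv: centre, box"
    lab=cv2.cvtColor(s['p'],cv2.COLOR_BGR2LAB).astype(float); u,v=map(int,uv)
    c=np.median(lab[v-1:v+2,u-1:u+2].reshape(-1,3),0); m=(np.linalg.norm((lab-c)*[.5,1,1],axis=2)<tol).astype(np.uint8)
    b=np.zeros_like(m); b[max(0,v-win):v+win,max(0,u-win):u+win]=1
    n,l=cv2.connectedComponents(m*b,connectivity=4); m=(l==l[v,u]).astype(np.uint8)
    cn=max(cv2.findContours(m,cv2.RETR_EXTERNAL,cv2.CHAIN_APPROX_NONE)[0],key=cv2.contourArea)
    M=cv2.moments(m,True); return (M['m10']/M['m00'],M['m01']/M['m00']),cv2.boxPoints(cv2.minAreaRect(cn)),m.sum()
def tri(obs):
    "least-squares meeting point of rays [(s,uv),...]; returns point, miss"
    A=np.zeros((3,3));b=np.zeros(3);L=[]
    for s,uv in obs:
        o,d=ray(s,[uv]);d=d[0]/np.linalg.norm(d[0]);P=np.eye(3)-np.outer(d,d);A+=P;b+=P@o;L.append((o,P))
    x=np.linalg.solve(A,b); return x,max(np.linalg.norm(P@(x-o)) for o,P in L)
E
python3 - <<'E'
from h import *
np.set_printoptions(precision=4,suppress=True,linewidth=150)
A,B,C,T=[load(k) for k in('wA','wB','wC','top0')]
print('stringer tip',tri([(C,(349.2,218)),(T,(413.3,245.6))]))
for n,obs in dict(amber=[(B,(292,286)),(T,(353,273))],violet=[(C,(291,183)),(T,(399,271))],teal=[(C,(270,284)),(T,(445,281))],yellow=[(B,(475,156)),(T,(290,199))],block=[(A,(426,162)),(B,(447,34)),(T,(239,206))]).items():
    bl=[blob(s,uv,tol=18) for s,uv in obs]
    x,e=tri([(o[0],b[0]) for o,b in zip(obs,bl)]); print(n,x,e,[b[2] for b in bl],[np.round(b[0],1) for b in bl])
im=np.zeros((600,800,3),np.uint8)
im[:270]=cv2.resize(B['p'][110:204,230:509],(800,270),interpolation=cv2.INTER_CUBIC)
im[280:600]=cv2.resize(A['p'][80:192,205:485],(800,320),interpolation=cv2.INTER_CUBIC)
cv2.imwrite('pics/c4.png',im)
E
```

```text
stringer tip (array([ 0.5117, -0.1552,  0.1703]), np.float64(0.00039385076676664514))
amber [ 0.4502 -0.0131  0.0497] 0.0021744610530350346 [np.uint64(497), np.uint64(116)] [array([291.5, 286.8]), array([352.5, 273.3])]
violet [ 0.451  -0.1399  0.0125] 0.0012547507183719635 [np.uint64(592), np.uint64(116)] [array([291.1, 183.5]), array([398.5, 271.4])]
teal [ 0.423  -0.2645  0.0374] 0.001584694101055929 [np.uint64(501), np.uint64(111)] [array([269.6, 285.7]), array([445.3, 280.7])]
yellow [0.6441 0.1492 0.1114] 0.001357285923581436 [np.uint64(1288), np.uint64(224)] [array([476.9, 152.7]), array([289.3, 197.8])]
block [0.6343 0.2882 0.0306] 0.0011348644998248592 [np.uint64(2159), np.uint64(1995), np.uint64(494)] [array([425.7, 162.3]), array([448.8,  29.6]), array([239.1, 206.7])]
```

View pics/c4.png

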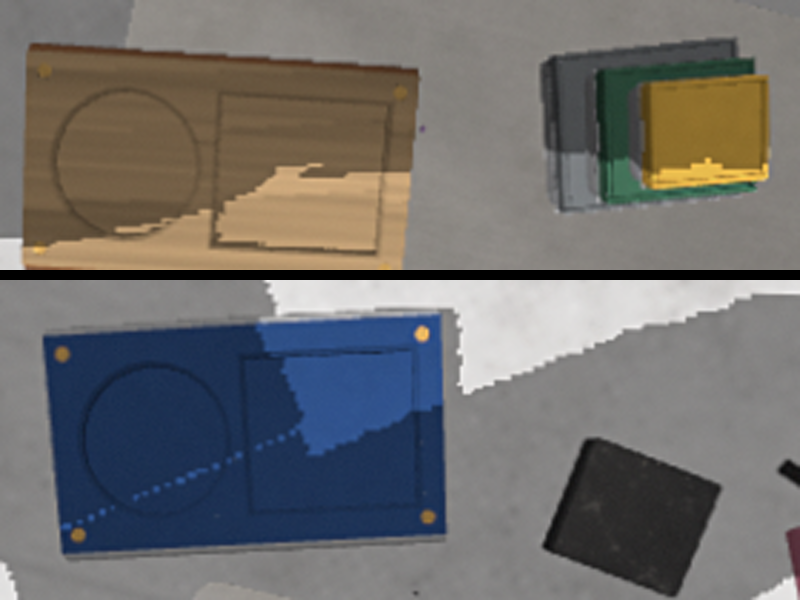

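```bash
python3 - <<'E'
from h import *
np.set_printoptions(precision=4,suppress=True,linewidth=150)
A,B,C,T,S=[load(k) for k in('wA','wB','wC','top0','side0')]
print('far end -y',tri([(C,(349.2,218)),(T,(413.3,245.6)),(S,(362.9,213.6))]),tri([(C,(349.2,218)),(S,(362.9,213.6))]))
print('far end +y',tri([(C,(368.5,82.3)),(T,(351.5,240)),(S,(334,245.5))]),tri([(C,(368.5,82.3)),(B,(363,277))]),tri([(C,(368.5,82.3)),(S,(334,245.5))]))
for s,uv in[(C,(349.2,218)),(T,(413.3,245.6)),(S,(362.9,213.6)),(C,(368.5,82.3)),(T,(351.5,240)),(S,(334,245.5)),(B,(363,277))]: print(atz(s,[uv],0.003))
# boards
w=lambda x,y:(x*279/800+230,y*94/270+110); b=lambda x,y:(x*280/800+205,(y-280)*112/320+80)
z=.015
print('wood screws',atz(B,[w(44,71),w(400,92),w(40,248)],z)); print('round',atz(B,[w(127,162)],z),'rect',atz(B,[w(218,94),w(391,102),w(379,252),w(212,246)],z))
print('blue screws',atz(A,[b(62,354),b(422,333),b(428,517),b(78,535)],z)); print('round',atz(A,[b(157,440)],z),'rect',atz(A,[b(241,356),b(413,347),b(420,503),b(250,512)],z))
print('yellow',atz(B,[w(643,83),w(768,76),w(769,180),w(641,187)],.102));print('green',atz(B,[w(602,70),w(755,59),w(601,203)],.07));print('grey',atz(B,[w(544,60),w(737,40),w(558,211)],.036))
print('block A',atz(A,[b(592,438),b(721,488),b(675,596),b(550,545)],.024))
for n,s,uv,z in [('amber',B,(291.5,286.8),.049),('violet',C,(291.1,183.5),.049),('violet',T,(398.5,271.4),.049),('teal',C,(269.6,285.7),.049),('teal',T,(445.3,280.7),.049),('yel',T,(289.3,197.8),.102),('block',A,(425.7,162.3),.024),('block',B,(448.8,29.6),.024),('block',T,(239.1,206.7),.024)]: print(n,atz(s,[uv],z))
E
```

```text
far end -y (array([ 0.5253, -0.1862, -0.0065]), np.float64(0.004994532734292477)) (array([ 0.528 , -0.1864, -0.0075]), np.float64(0.0005100490767767078))
far end +y (array([ 0.5435, -0.0156,  0.0029]), np.float64(0.004455619134248413)) (array([ 0.5468, -0.0163,  0.0048]), np.float64(0.0004496950398079273)) (array([ 0.5461, -0.0162,  0.0017]), np.float64(0.0015298362649034869))
[[ 0.5265 -0.1847  0.003 ]]
[[ 0.5199 -0.1854  0.003 ]]
[[ 0.5243 -0.1733  0.003 ]]
[[ 0.5475 -0.016   0.003 ]]
[[ 0.5391 -0.0155  0.003 ]]
[[ 0.544 -0.015  0.003]]
[[ 0.5465 -0.0169  0.003 ]]
wood screws [[0.3964 0.1703 0.015 ]
 [0.5486 0.1612 0.015 ]
 [0.3918 0.0946 0.015 ]]
round [[0.4311 0.1317 0.015 ]] rect [[0.4707 0.1603 0.015 ]
 [0.5449 0.157  0.015 ]
 [0.5412 0.0924 0.015 ]
 [0.4676 0.0952 0.015 ]]
blue screws [[0.3937 0.3553 0.015 ]
 [0.5457 0.3635 0.015 ]
 [0.5498 0.2869 0.015 ]
 [0.3976 0.2792 0.015 ]]
round [[0.4332 0.3194 0.015 ]] rect [[0.4695 0.354  0.015 ]
 [0.542  0.3578 0.015 ]
 [0.5462 0.2929 0.015 ]
 [0.4727 0.2889 0.015 ]]
yellow [[0.6235 0.1639 0.102 ]
 [0.6691 0.1671 0.102 ]
 [0.6728 0.1302 0.102 ]
 [0.6252 0.1272 0.102 ]]
green [[0.6184 0.1693 0.07  ]
 [0.6781 0.1743 0.07  ]
 [0.6211 0.1187 0.07  ]]
grey [[0.6047 0.1742 0.036 ]
 [0.6851 0.1833 0.036 ]
 [0.6138 0.1125 0.036 ]]
block A [[0.6175 0.3206 0.024 ]
 [0.6743 0.3005 0.024 ]
 [0.6574 0.2541 0.024 ]
 [0.6016 0.2757 0.024 ]]
amber [[ 0.4522 -0.0138  0.049 ]]
violet [[ 0.4541 -0.1357  0.049 ]]
violet [[ 0.45   -0.1353  0.049 ]]
teal [[ 0.4256 -0.2613  0.049 ]]
teal [[ 0.4218 -0.2607  0.049 ]]
yel [[0.6451 0.1482 0.102 ]]
block [[0.6358 0.2886 0.024 ]]
block [[0.6372 0.2905 0.024 ]]
block [[0.6348 0.2879 0.024 ]]
```

Heights and sizes agree with the text. The pocket outlines come out 72–74 x 64–65 mm, the jar dots agree across views, and the stringers lie at z≈0. I'll grip everything with the fingers closing along board y (tool x towards -x), starting with the violet jar.

```bash
python3 - <<'E'
from h import *
np.set_printoptions(precision=4,suppress=True,linewidth=150)
T=load('top0');t=lambda x,y:(x/2.96+195,y/2.96+170)
print('top: wood rect',atz(T,[t(309.7,251.5)],.015),'round',atz(T,[t(308,335)],.015))
print(ctrl.get_obs()['ee_pos'])
y=np.pi-.055
go((.453,-.1355,.2,y),(.453,-.1355,.08,y),(.453,-.1355,.013,y))
E
```

```text
top: wood rect [[0.5009 0.1268 0.015 ]] round [[0.4248 0.1299 0.015 ]]
[ 0.4806 -0.1588  0.3302]
[ 23.3 -27.5 130.2] [ 0.0001 -0.0007 -1.5144]
[ 23.2 -27.4 250.2] [ 0.0001 -0.0007 -1.5144]
[ 23.2 -27.4 317.2] [ 0.0001 -0.0007 -1.5144]
```

Scaled: 130 mm / 1000 = 0.13, 100 mm / 1000 = 0.1, -1.514 rad / 3.1416 = -0.4819.

arm_command([
  [[0.023, -0.027, 0, 0, 0, -0.0477, -1], [0.023, -0.027, 0, 0, 0, -0.0955, -1], [0.023, -0.027, 0.02, 0, 0, -0.1432, -1], [0.023, -0.027, 0.04, 0, 0, -0.191, -1], [0.023, -0.027, 0.06, 0, 0, -0.2387, -1], [0.023, -0.027, 0.08, 0, 0, -0.2865, -1], [0.023, -0.027, 0.1, 0, 0, -0.3342, -1], [0.023, -0.027, 0.13, 0, 0, -0.382, -1], [0.023, -0.027, 0.13, 0, 0, -0.4297, -1], [0.023, -0.027, 0.13, 0, 0, -0.4819, -1], [0.023, -0.027, 0.13, 0, 0, -0.4819, -1], [0.023, -0.027, 0.13, 0, 0, -0.4819, -1]],
])

```text
time_s: 3.9
ee_pos: [0.4534, -0.1359, 0.2007]
eef_rot: [-3.142, 0.0, 3.083]
force: [-0.5, -0.4, -0.2]
grip_width: 0.0936
grip_force: 0.0
```

```bash
python3 - <<'E'
from h import *
np.set_printoptions(precision=4,suppress=True,linewidth=150)
print(ctrl.get_obs()['ee_pos'],ctrl.get_obs()['eef_rot'])
shot('wrist','wD');s=load('wD')
K=s['K'];W=s['W']
def proj(x): 
    return cv2.projectPoints(np.array([x],float),cv2.Rodrigues(W[:3,:3])[0],W[:3,3],np.array([[K[0],0,K[2]],[0,K[1],K[3]],[0,0,1]]),s['dist'])[0].ravel()
uv=proj((.453,-.1355,.049));print('pred',uv)
b=blob(s,uv,tol=18);print(b[0],b[2],atz(s,[b[0]],.049), tri([(s,b[0]),(load('wC'),(291.1,183.5))]))
y=np.pi-.055
go((.453,-.1355,.013,y))
E
```

```text
[ 0.4534 -0.1359  0.2007] [-3.1416  0.0005  3.0832]
pred [316.2709 223.6654]
(316.34272727272725, 225.11727272727273) 1100 [[ 0.4543 -0.1355  0.049 ]] (array([ 0.4541, -0.1355,  0.0498]), np.float64(3.78752108495084e-05))
[  0.4   0.7 187.7] [-0.0001  0.0005 -0.0041]
```

Wrist views agree, with the lid at z=0.0498. I'll descend and grip.

Scaled: 187 mm / 1000 = 0.187, 180 mm / 1000 = 0.18.

arm_command([
  [[0, 0, 0.05, 0, 0, 0, -1], [-0.001, 0.001, 0.1, 0, 0, 0, -1], [-0.001, 0.001, 0.14, 0, 0, 0, -1], [-0.001, 0.001, 0.165, 0, 0, 0, -1], [-0.001, 0.001, 0.18, 0, 0, 0, -1], [-0.001, 0.001, 0.187, 0, 0, 0, -1], [-0.001, 0.001, 0.187, 0, 0, 0, -1], [-0.001, 0.001, 0.187, 0, 0, 0, 1], [-0.001, 0.001, 0.187, 0, 0, 0, 1], [-0.001, 0.001, 0.187, 0, 0, 0, 1], [-0.001, 0.001, 0.187, 0, 0, 0, 1], [-0.001, 0.001, 0.187, 0, 0, 0, 1]],
], squeeze=15)

```text
time_s: 5.15
ee_pos: [0.4541, -0.1363, 0.0137]
eef_rot: [-3.141, 0.0, 3.085]
force: [-0.4, 1.8, -1.1]
grip_width: 0.0574
grip_force: 0.0
```

Scaled: -100 mm / 1000 = -0.1, -60 mm / 1000 = -0.06.

arm_command([
  [[0, 0, 0, 0, 0, 0, 1], [0, 0, 0, 0, 0, 0, 1], [0, 0, 0, 0, 0, 0, 1], [0, 0, -0.02, 0, 0, 0, 1], [0, 0, -0.06, 0, 0, 0, 1], [0, 0, -0.1, 0, 0, 0, 1], [0, 0, -0.1, 0, 0, 0, 1], [0, 0, -0.1, 0, 0, 0, 1]],
])

```text
time_s: 5.95
ee_pos: [0.454, -0.1363, 0.1134]
eef_rot: [-3.141, 0.001, 3.085]
force: [-0.6, 0.3, -1.4]
grip_width: 0.0495
grip_force: 15.0
```

```bash
python3 - <<'E'
from h import *
go((.4311,.1317,.115,np.pi-.055),(.4311,.1317,.022,np.pi-.055))
E
```

```text
[ 38.1 266.3  -1.7] [-0.0004  0.0008 -0.0018]
[ 38.2 266.3  91.3] [-0.0004  0.0008 -0.0018]
```

Scaled: 265 mm / 1000 = 0.265, 240 mm / 1000 = 0.24.

arm_command([
  [[0.01, 0.05, 0, 0, 0, 0, 1], [0.02, 0.1, 0, 0, 0, 0, 1], [0.03, 0.15, 0, 0, 0, 0, 1], [0.039, 0.2, 0, 0, 0, 0, 1], [0.039, 0.24, 0, 0, 0, 0, 1], [0.039, 0.265, 0, 0, 0, 0, 1], [0.039, 0.265, 0, 0, 0, 0, 1], [0.039, 0.265, 0.03, 0, 0, 0, 1], [0.039, 0.265, 0.06, 0, 0, 0, 1], [0.039, 0.265, 0.075, 0, 0, 0, 1], [0.039, 0.265, 0.083, 0, 0, 0, 1], [0.039, 0.265, 0.083, 0, 0, 0, 1]],
])

```text
time_s: 7.15
ee_pos: [0.4293, 0.1299, 0.0291]
eef_rot: [-3.141, -0.003, 3.084]
force: [-0.1, 0.2, -1.2]
grip_width: 0.0494
grip_force: 15.0
```

Scaled: 7 mm / 1000 = 0.007, 6 mm / 1000 = 0.006.

arm_command([
  [[0, 0, 0.003, 0, 0, 0, 1], [0, 0, 0.006, 0, 0, 0, 1], [0, 0, 0.007, 0, 0, 0, 1], [0, 0, 0.007, 0, 0, 0, 1]],
])

```text
time_s: 7.55
ee_pos: [0.4302, 0.1306, 0.0236]
eef_rot: [3.142, 0.0, 3.085]
force: [0.1, -0.1, -0.8]
grip_width: 0.0498
grip_force: 15.0
```

Scaled: -130 mm / 1000 = -0.13, -100 mm / 1000 = -0.1.

arm_command([
  [[0, 0, 0.001, 0, 0, 0, 1], [0, 0, 0.002, 0, 0, 0, 1], [0, 0, 0.002, 0, 0, 0, 1], [0, 0, 0.002, 0, 0, 0, -1], [0, 0, 0.002, 0, 0, 0, -1], [0, 0, 0.002, 0, 0, 0, -1], [0, 0, 0.002, 0, 0, 0, -1], [0, 0, 0.002, 0, 0, 0, -1], [0, 0, -0.05, 0, 0, 0, -1], [0, 0, -0.1, 0, 0, 0, -1], [0, 0, -0.13, 0, 0, 0, -1], [0, 0, -0.13, 0, 0, 0, -1]],
])

```text
time_s: 8.75
ee_pos: [0.4319, 0.131, 0.1576]
eef_rot: [3.14, 0.007, 3.085]
force: [-0.2, -0.2, 0.3]
grip_width: 0.0942
grip_force: 0.0
```

```bash
python3 - <<'E'
from h import *
np.set_printoptions(precision=4,suppress=True,linewidth=150)
print(ctrl.get_obs()['ee_pos'])
go((.62,.148,.23,np.pi+.06),(.6475,.147,.23,np.pi+.06))
E
```

```text
[0.4319 0.131  0.1576]
[-187.3   27.8  -71. ] [ 0.0016  0.0072 -0.1168]
[-214.8   28.4  -70.8] [ 0.0016  0.0072 -0.1168]
```

Scaled: -216 mm / 1000 = -0.216, -150 mm / 1000 = -0.15, -0.117 rad / 3.1416 = -0.0372.

arm_command([
  [[-0.05, 0.005, -0.071, 0, 0, -0.0318, -1], [-0.1, 0.015, -0.071, 0, 0, -0.0372, -1], [-0.15, 0.025, -0.071, 0, 0, -0.0372, -1], [-0.2, 0.028, -0.071, 0, 0, -0.0372, -1], [-0.216, 0.028, -0.071, 0, 0, -0.0372, -1], [-0.216, 0.028, -0.071, 0, 0, -0.0372, -1], [-0.216, 0.028, -0.071, 0, 0, -0.0372, -1], [-0.216, 0.028, -0.071, 0, 0, -0.0372, -1]],
])

```text
time_s: 9.55
ee_pos: [0.6466, 0.1463, 0.2241]
eef_rot: [-3.142, -0.001, -3.081]
force: [-0.5, -1.2, -0.4]
grip_width: 0.0942
grip_force: 0.0
```

```bash
python3 - <<'E'
from h import *
np.set_printoptions(precision=4,suppress=True,linewidth=150)
print(ctrl.get_obs()['ee_pos'],ctrl.get_obs()['eef_rot'])
shot('wrist','wE');s=load('wE')
cv2.imwrite('pics/c5.png',cv2.resize(s['p'][100:400,120:520],(800,600),interpolation=cv2.INTER_CUBIC))
E
```

```text
[0.6466 0.1463 0.2241] [-3.1416 -0.0007 -3.0812]
```

View pics/c5.png

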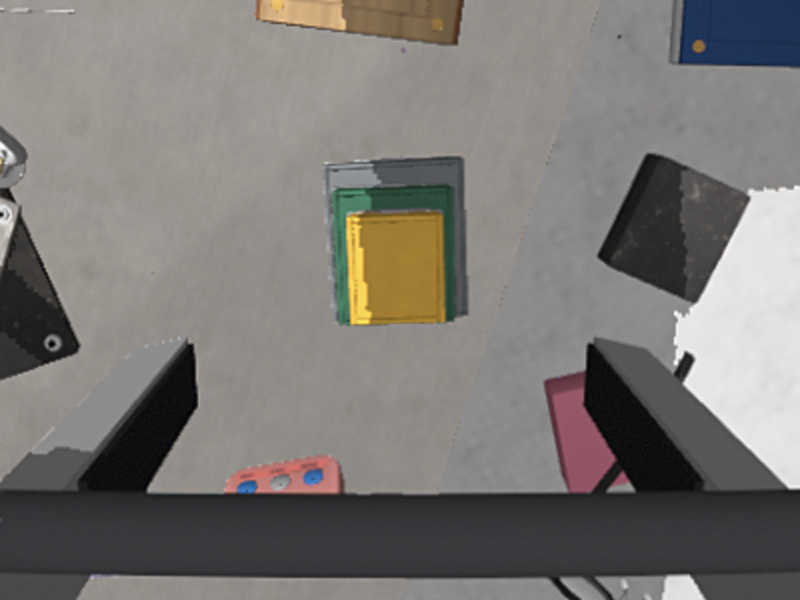

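wE crop: the yellow lid has corners (346,212), (441,211), (446,322) and (350,324). Green and grey sit under it, turned alike, and the block is at right (675,228).

```bash
python3 - <<'E'
from h import *
np.set_printoptions(precision=4,suppress=True,linewidth=150)
s=load('wE');B=load('wB');e=lambda *L:[(x/2+120,y/2+100) for x,y in L]
def q(n,P):
    a=P[3]-P[0] if 1 else 0; print(n,'c',P.mean(0),'ang',[round(float(np.arctan2(v[1],v[0])),3) for v in(P[3]-P[0],P[2]-P[1])],'ang2',[round(float(np.arctan2(-v[0],v[1])),3) for v in(P[1]-P[0],P[2]-P[3])],'len',[np.linalg.norm(v)for v in(P[3]-P[0],P[2]-P[1],P[1]-P[0],P[2]-P[3])])
q('yel',atz(s,e((346,212),(441,211),(446,322),(350,324)),.100))
q('grn',atz(s,e((333,189),(451,186),(455,320),(339,324)),.070))
q('gry',atz(s,e((325,163),(463,157),(468,313),(336,325)),.036))
w=lambda x,y:(x*279/800+230,y*94/270+110)
for p,r in [((346,212),(641,187)),((441,211),(643,83)),((446,322),(768,76))]: print(tri([(s,e(p)[0]),(B,w(*r))]))
q('blk',atz(s,e((655,154),(748,197),(695,300),(603,258)),.024))
go((.6475,.147,.077,np.pi+.06))
E
```

```text
yel c [0.6489 0.1479 0.1   ] ang [0.082, 0.119] ang2 [0.07, 0.082] len [np.float64(0.04530213130907283), np.float64(0.0449215387607105), np.float64(0.03689896263155482), np.float64(0.03853520583631557)]
grn c [0.6502 0.1476 0.07  ] ang [0.088, 0.107] ang2 [0.085, 0.096] len [np.float64(0.059639069670880514), np.float64(0.059111802599136905), np.float64(0.050055972046738485), np.float64(0.05117686496938338)]
gry c [0.6498 0.1494 0.036 ] ang [0.11, 0.112] ang2 [0.103, 0.154] len [np.float64(0.07840937206164585), np.float64(0.07512273565107283), np.float64(0.06408851538745086), np.float64(0.06435092259842988)]
(array([0.629 , 0.1267, 0.0914]), np.float64(0.00015823887740606677))
(array([0.6257, 0.1642, 0.0957]), np.float64(0.0001471305009618807))
(array([0.6677, 0.1679, 0.1058]), np.float64(0.00101467289787675))
blk c [0.6371 0.2857 0.024 ] ang [-0.353, -0.341] ang2 [-0.344, -0.36] len [np.float64(0.0558993163316709), np.float64(0.056724311271370294), np.float64(0.05224605771717119), np.float64(0.05287320170600451)]
[ -1.    0.6 147.7] [-0.      0.0001  0.0005]
```

Scaled: 152 mm / 1000 = 0.152, 145 mm / 1000 = 0.145, -0.025 rad / 3.1416 = -0.008.

arm_command([
  [[-0.002, 0.0015, 0.05, 0, 0, -0.008, -1], [-0.002, 0.0015, 0.095, 0, 0, -0.008, -1], [-0.002, 0.0015, 0.125, 0, 0, -0.008, -1], [-0.002, 0.0015, 0.145, 0, 0, -0.008, -1], [-0.002, 0.0015, 0.152, 0, 0, -0.008, -1], [-0.002, 0.0015, 0.152, 0, 0, -0.008, -1], [-0.002, 0.0015, 0.152, 0, 0, -0.008, 1], [-0.002, 0.0015, 0.152, 0, 0, -0.008, 1], [-0.002, 0.0015, 0.152, 0, 0, -0.008, 1], [-0.002, 0.0015, 0.152, 0, 0, -0.008, 1], [-0.002, 0.0015, 0.152, 0, 0, -0.008, 1], [-0.002, 0.0015, 0.152, 0, 0, -0.008, 1]],
], squeeze=12)

```text
time_s: 10.8
ee_pos: [0.6493, 0.1479, 0.0725]
eef_rot: [3.142, 0.0, -3.056]
force: [-1.3, 0.1, -0.3]
grip_width: 0.0494
grip_force: 0.0
```

Scaled: -60 mm / 1000 = -0.06, -40 mm / 1000 = -0.04.

arm_command([
  [[0, 0, 0, 0, 0, 0, 1], [0, 0, 0, 0, 0, 0, 1], [0, 0, 0, 0, 0, 0, 1], [0, 0, 0, 0, 0, 0, 1], [0, 0, -0.015, 0, 0, 0, 1], [0, 0, -0.04, 0, 0, 0, 1], [0, 0, -0.06, 0, 0, 0, 1], [0, 0, -0.06, 0, 0, 0, 1], [0, 0, -0.06, 0, 0, 0, 1]],
])

```text
time_s: 11.7
ee_pos: [0.6492, 0.1478, 0.1325]
eef_rot: [3.142, 0.0, -3.056]
force: [0.4, -0.6, -1.7]
grip_width: 0.038
grip_force: 12.0
```

```bash
python3 - <<'E'
from h import *
y=np.pi+.052
go((.5079,.3232,.13,y),(.5079,.3232,.017,y))
E
```

```text
[125.9 186.8   2.5] [0.     0.0003 0.0332]
[125.9 186.8 115.5] [0.     0.0003 0.0332]
```

Scaled: 187 mm / 1000 = 0.187, 115 mm / 1000 = 0.115, 0.033 rad / 3.1416 = 0.0105.

arm_command([
  [[0.04, 0.025, 0, 0, 0, 0, 1], [0.07, 0.065, 0, 0, 0, 0.0105, 1], [0.095, 0.105, 0, 0, 0, 0.0105, 1], [0.115, 0.145, 0, 0, 0, 0.0105, 1], [0.126, 0.187, 0, 0, 0, 0.0105, 1], [0.126, 0.187, 0, 0, 0, 0.0105, 1], [0.126, 0.187, 0.02, 0, 0, 0.0105, 1], [0.126, 0.187, 0.06, 0, 0, 0.0105, 1], [0.126, 0.187, 0.09, 0, 0, 0.0105, 1], [0.126, 0.187, 0.108, 0, 0, 0.0105, 1], [0.126, 0.187, 0.113, 0, 0, 0.0105, 1], [0.126, 0.187, 0.113, 0, 0, 0.0105, 1]],
])

```text
time_s: 12.9
ee_pos: [0.5076, 0.3229, 0.0186]
eef_rot: [-3.141, -0.002, -3.09]
force: [-0.8, -0.0, 0.2]
grip_width: 0.0379
grip_force: 12.0
```

arm_command([
  [[0, 0, 0, 0, 0, 0, 1], [0, 0, 0, 0, 0, 0, 0], [0, 0, 0, 0, 0, 0, -1], [0, 0, 0, 0, 0, 0, -1], [0, 0, 0, 0, 0, 0, -1], [0, 0, 0, 0, 0, 0, -1], [0, 0, 0, 0, 0, 0, -1], [0, 0, -0.05, 0, 0, 0, -1], [0, 0, -0.1, 0, 0, 0, -1], [0, 0, -0.15, 0, 0, 0, -1], [0, 0, -0.15, 0, 0, 0, -1], [0, 0, -0.15, 0, 0, 0, -1]],
])

```text
time_s: 14.1
ee_pos: [0.508, 0.3236, 0.1702]
eef_rot: [3.141, 0.002, -3.089]
force: [-0.8, 0.4, -1.0]
grip_width: 0.0937
grip_force: 0.0
```

```bash
python3 - <<'E'
from h import *
shot('wrist','wF');s=load('wF')
print(ctrl.get_obs()['ee_pos'],ctrl.get_obs()['eef_rot'])
cv2.imwrite('pics/c6.png',cv2.resize(s['p'][50:350,120:520],(800,600),interpolation=cv2.INTER_CUBIC))
go((.65,.1478,.165,np.pi+.09),(.65,.1478,.045,np.pi+.09))
E
```

```text
[0.50754896 0.32329748 0.16870494] [-3.14124684e+00 -7.16469248e-04 -3.08942582e+00]
[-133.1 -182.7    3.7] [-0.0003 -0.0007 -0.0378]
[-133.2 -182.6  123.7] [-0.0003 -0.0007 -0.0378]
```

View pics/c6.png

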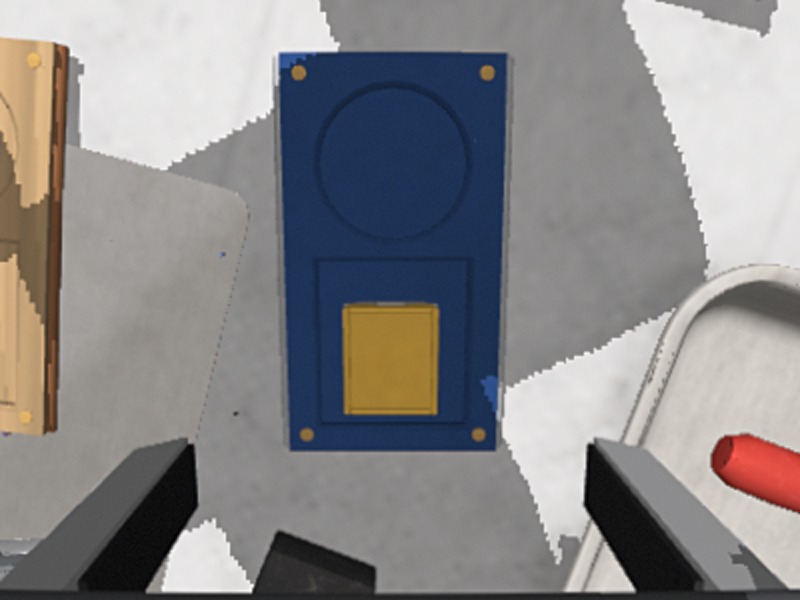

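The small tin lies in the blue rect pocket at crop (391,358). Now the middle tin; I'll also check board height from two views.

Scaled: -182.5 mm / 1000 = -0.1825, -182 mm / 1000 = -0.182, -0.038 rad / 3.1416 = -0.0121.

arm_command([
  [[-0.035, -0.045, 0, 0, 0, -0.0121, -1], [-0.07, -0.09, 0, 0, 0, -0.0121, -1], [-0.1, -0.135, 0, 0, 0, -0.0121, -1], [-0.133, -0.182, 0.004, 0, 0, -0.0121, -1], [-0.133, -0.1825, 0.004, 0, 0, -0.0121, -1], [-0.133, -0.1825, 0.04, 0, 0, -0.0121, -1], [-0.133, -0.1825, 0.08, 0, 0, -0.0121, -1], [-0.133, -0.1825, 0.11, 0, 0, -0.0121, -1], [-0.133, -0.1825, 0.124, 0, 0, -0.0121, -1], [-0.133, -0.1825, 0.127, 0, 0, -0.0121, -1], [-0.133, -0.1825, 0.127, 0, 0, -0.0121, 1], [-0.133, -0.1825, 0.127, 0, 0, -0.0121, 1]],
], squeeze=18)

```text
time_s: 15.35
ee_pos: [0.6509, 0.1483, 0.044]
eef_rot: [3.141, 0.002, -3.051]
force: [-0.6, -0.0, -0.5]
grip_width: 0.0814
grip_force: 0.0
```

arm_command([
  [[0, 0, 0, 0, 0, 0, 1], [0, 0, 0, 0, 0, 0, 1], [0, 0, 0, 0, 0, 0, 1], [0, 0, 0, 0, 0, 0, 1], [0, 0, 0, 0, 0, 0, 1], [0, 0, -0.015, 0, 0, 0, 1], [0, 0, -0.04, 0, 0, 0, 1], [0, 0, -0.07, 0, 0, 0, 1], [0, 0, -0.07, 0, 0, 0, 1], [0, 0, -0.07, 0, 0, 0, 1]],
])

```text
time_s: 16.35
ee_pos: [0.6503, 0.1482, 0.1132]
eef_rot: [3.142, 0.001, -3.051]
force: [-0.8, -0.2, -1.1]
grip_width: 0.052
grip_force: 18.0
```

```bash
python3 - <<'E'
from h import *
np.set_printoptions(precision=4,suppress=True)
F,A,E,B=load('wF'),load('wA'),load('wE'),load('wB')
f=lambda x,y:(x/2+120,y/2+50); b=lambda x,y:(x*280/800+205,(y-280)*112/320+80)
w=lambda x,y:(x*279/800+230,y*94/270+110)
for p,r in [((299,72),(78,535)),((487,72),(62,354)),((479,434),(422,333)),((307,434),(428,517))]: print(tri([(F,f(*p)),(A,b(*r))]))
for p,r in [((34,60),(44,71)),((25,416),(400,92))]: print('wood',tri([(F,f(*p)),(B,w(*r))]))
print('small tin',atz(F,[f(343,306),f(438,306),f(437,414),f(343,413)],.039).mean(0), 'rect',atz(F,[f(316,260),f(472,260),f(468,423),f(321,423)],.015).mean(0),'round',atz(F,[f(392,161)],.015))
y=np.pi-.056
go((.5063,.1265,.11,y),(.5063,.1265,.02,y))
E
```

```text
(array([0.3952, 0.2787, 0.0027]), np.float64(0.0002330494880733682))
(array([0.3923, 0.3564, 0.0092]), np.float64(0.0005078427536436931))
(array([0.5457, 0.364 , 0.0146]), np.float64(0.00043460914091894174))
(array([0.5502, 0.2873, 0.0125]), np.float64(0.0005343289535568885))
wood (array([0.3959, 0.1704, 0.0132]), np.float64(0.00016460307650166214))
wood (array([0.5482, 0.1611, 0.0156]), np.float64(0.0003514440379171938))
small tin [0.5092 0.323  0.039 ] rect [0.5067 0.3246 0.015 ] round [[0.4303 0.3197 0.015 ]]
[145.4  -8.6   3.1] [0.0001 0.0011 0.1462]
[145.4  -8.6  93.1] [0.0001 0.0011 0.1462]
```

Scaled: 145.5 mm / 1000 = 0.1455, 130 mm / 1000 = 0.13, 0.146 rad / 3.1416 = 0.0465.

arm_command([
  [[0.045, 0, 0, 0, 0, 0.0159, 1], [0.09, -0.004, 0, 0, 0, 0.0318, 1], [0.13, -0.008, 0, 0, 0, 0.0465, 1], [0.1455, -0.0085, 0, 0, 0, 0.0465, 1], [0.1455, -0.0085, 0, 0, 0, 0.0465, 1], [0.1455, -0.0085, 0.03, 0, 0, 0.0465, 1], [0.1455, -0.0085, 0.06, 0, 0, 0.0465, 1], [0.1455, -0.0085, 0.08, 0, 0, 0.0465, 1], [0.1455, -0.0085, 0.09, 0, 0, 0.0465, 1], [0.1455, -0.0085, 0.094, 0, 0, 0.0465, 1], [0.1455, -0.0085, 0.094, 0, 0, 0.0465, 1], [0.1455, -0.0085, 0.094, 0, 0, 0.0465, 1]],
])

```text
time_s: 17.55
ee_pos: [0.5067, 0.1267, 0.0192]
eef_rot: [3.141, 0.001, 3.086]
force: [-1.2, -0.3, -0.0]
grip_width: 0.0518
grip_force: 18.0
```

Scaled: -150 mm / 1000 = -0.15, -100 mm / 1000 = -0.1.

arm_command([
  [[0, 0, 0.0005, 0, 0, 0, 1], [0, 0, 0.0005, 0, 0, 0, 0], [0, 0, 0.0005, 0, 0, 0, -1], [0, 0, 0.0005, 0, 0, 0, -1], [0, 0, 0.0005, 0, 0, 0, -1], [0, 0, 0.0005, 0, 0, 0, -1], [0, 0, 0.0005, 0, 0, 0, -1], [0, 0, -0.05, 0, 0, 0, -1], [0, 0, -0.1, 0, 0, 0, -1], [0, 0, -0.15, 0, 0, 0, -1], [0, 0, -0.15, 0, 0, 0, -1], [0, 0, -0.15, 0, 0, 0, -1]],
])

```text
time_s: 18.75
ee_pos: [0.5063, 0.1266, 0.169]
eef_rot: [3.141, 0.002, 3.086]
force: [0.7, -0.5, -0.4]
grip_width: 0.0938
grip_force: 0.0
```

```bash
python3 - <<'E'
from h import *
shot('wrist','wG');s=load('wG')
cv2.imwrite('pics/c7.png',cv2.resize(s['p'][50:350,120:520],(800,600),interpolation=cv2.INTER_CUBIC))
y=np.pi+.052
go((.5085,.323,.14,y),(.5085,.323,.0185,y))
E
```

```text
[  8.1 196.4  27.6] [-0.0002 -0.0009 -0.1078]
[  8.  196.4 149.1] [-0.0002 -0.0009 -0.1078]
```

View pics/c7.png

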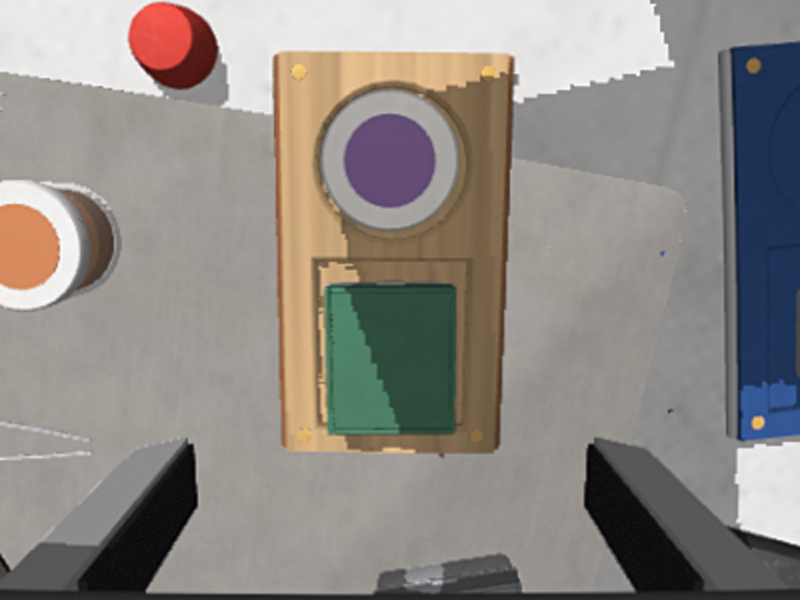

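The wooden kit is in: violet jar at (389,160) in the round pocket, green tin at (391,360) in the rect pocket. Next is the small tin, from the blue board.

Scaled: 196.5 mm / 1000 = 0.1965, 190 mm / 1000 = 0.19, -0.108 rad / 3.1416 = -0.0344.

arm_command([
  [[0.002, 0.05, 0, 0, 0, -0.0159, -1], [0.004, 0.1, 0, 0, 0, -0.0344, -1], [0.006, 0.15, 0, 0, 0, -0.0344, -1], [0.008, 0.19, 0.01, 0, 0, -0.0344, -1], [0.008, 0.1965, 0.03, 0, 0, -0.0344, -1], [0.008, 0.1965, 0.07, 0, 0, -0.0344, -1], [0.008, 0.1965, 0.11, 0, 0, -0.0344, -1], [0.008, 0.1965, 0.135, 0, 0, -0.0344, -1], [0.008, 0.1965, 0.146, 0, 0, -0.0344, -1], [0.008, 0.1965, 0.149, 0, 0, -0.0344, -1], [0.008, 0.1965, 0.149, 0, 0, -0.0344, -1], [0.008, 0.1965, 0.149, 0, 0, -0.0344, 1]],
], squeeze=12)

```text
time_s: 20.0
ee_pos: [0.5096, 0.3235, 0.0207]
eef_rot: [3.141, 0.002, -3.089]
force: [0.3, -0.0, 0.5]
grip_width: 0.0891
grip_force: 0.0
```

Scaled: -90 mm / 1000 = -0.09, -50 mm / 1000 = -0.05.

arm_command([
  [[0, 0, 0, 0, 0, 0, 1], [0, 0, 0, 0, 0, 0, 1], [0, 0, 0, 0, 0, 0, 1], [0, 0, 0, 0, 0, 0, 1], [0, 0, 0, 0, 0, 0, 1], [0, 0, 0, 0, 0, 0, 1], [0, 0, 0, 0, 0, 0, 1], [0, 0, -0.015, 0, 0, 0, 1], [0, 0, -0.05, 0, 0, 0, 1], [0, 0, -0.09, 0, 0, 0, 1], [0, 0, -0.09, 0, 0, 0, 1], [0, 0, -0.09, 0, 0, 0, 1]],
])

```text
time_s: 21.2
ee_pos: [0.5093, 0.3234, 0.1107]
eef_rot: [3.141, 0.002, -3.089]
force: [0.8, -0.3, -0.5]
grip_width: 0.0379
grip_force: 12.0
```

```bash
python3 - <<'E'
from h import *
np.set_printoptions(precision=4,suppress=True)
G=load('wG');f=lambda x,y:(x/2+120,y/2+50)
print('violet',atz(G,[f(390,160)],.056),'green',atz(G,[f(327,285),f(456,285),f(456,433),f(327,434)],.040).mean(0),'rect',atz(G,[f(313,259),f(471,259),f(463,426),f(319,425)],.014).mean(0))
y=np.pi+.1
go((.650,.1485,.115,y),(.650,.1485,.0465,y))
E
```

```text
violet [[0.4299 0.1303 0.056 ]] green [0.5071 0.1266 0.04  ] rect [0.5053 0.1267 0.014 ]
[-131.4 -181.9   -4.2] [ 0.0008  0.0018 -0.0478]
[-131.3 -182.    64.3] [ 0.0008  0.0018 -0.0478]
```

Scaled: -182 mm / 1000 = -0.182, -131 mm / 1000 = -0.131, -0.048 rad / 3.1416 = -0.0153.

arm_command([
  [[-0.035, -0.045, -0.004, 0, 0, -0.0153, 1], [-0.07, -0.09, -0.004, 0, 0, -0.0153, 1], [-0.1, -0.135, -0.004, 0, 0, -0.0153, 1], [-0.131, -0.182, -0.004, 0, 0, -0.0153, 1], [-0.131, -0.182, -0.004, 0, 0, -0.0153, 1], [-0.131, -0.182, 0.02, 0, 0, -0.0153, 1], [-0.131, -0.182, 0.045, 0, 0, -0.0153, 1], [-0.131, -0.182, 0.058, 0, 0, -0.0153, 1], [-0.131, -0.182, 0.062, 0, 0, -0.0153, 1], [-0.131, -0.182, 0.062, 0, 0, -0.0153, 1], [-0.131, -0.182, 0.062, 0, 0, -0.0153, 1]],
])

```text
time_s: 22.3
ee_pos: [0.6494, 0.1485, 0.0477]
eef_rot: [3.142, 0.0, -3.041]
force: [-0.2, 0.1, -0.9]
grip_width: 0.0375
grip_force: 12.0
```

Scaled: -150 mm / 1000 = -0.15, -100 mm / 1000 = -0.1.

arm_command([
  [[0, 0, 0.0005, 0, 0, 0, 1], [0, 0, 0.0005, 0, 0, 0, 0], [0, 0, 0.0005, 0, 0, 0, -1], [0, 0, 0.0005, 0, 0, 0, -1], [0, 0, 0.0005, 0, 0, 0, -1], [0, 0, 0.0005, 0, 0, 0, -1], [0, 0, 0.0005, 0, 0, 0, -1], [0, 0, -0.05, 0, 0, 0, -1], [0, 0, -0.1, 0, 0, 0, -1], [0, 0, -0.15, 0, 0, 0, -1], [0, 0, -0.15, 0, 0, 0, -1], [0, 0, -0.15, 0, 0, 0, -1]],
])

```text
time_s: 23.5
ee_pos: [0.6496, 0.1483, 0.1984]
eef_rot: [3.141, 0.002, -3.041]
force: [-0.6, 0.8, -0.1]
grip_width: 0.0939
grip_force: 0.0
```

```bash
python3 - <<'E'
from h import *
np.set_printoptions(precision=4,suppress=True)
shot('wrist','wH');s=load('wH')
cv2.imwrite('pics/c8.png',cv2.resize(s['p'][50:350,120:520],(800,600),interpolation=cv2.INTER_CUBIC))
y=np.pi-.347
print(ctrl.get_obs()['ee_pos'])
go((.637,.2865,.12,y),(.637,.2865,.0085,y))
E
```

```text
[0.649  0.1483 0.1966]
[ -1.9 138.8  76.6] [-0.0003 -0.0009  0.4472]
[ -2.  138.8 188.1] [-0.0003 -0.0009  0.4472]
```

View pics/c8.png

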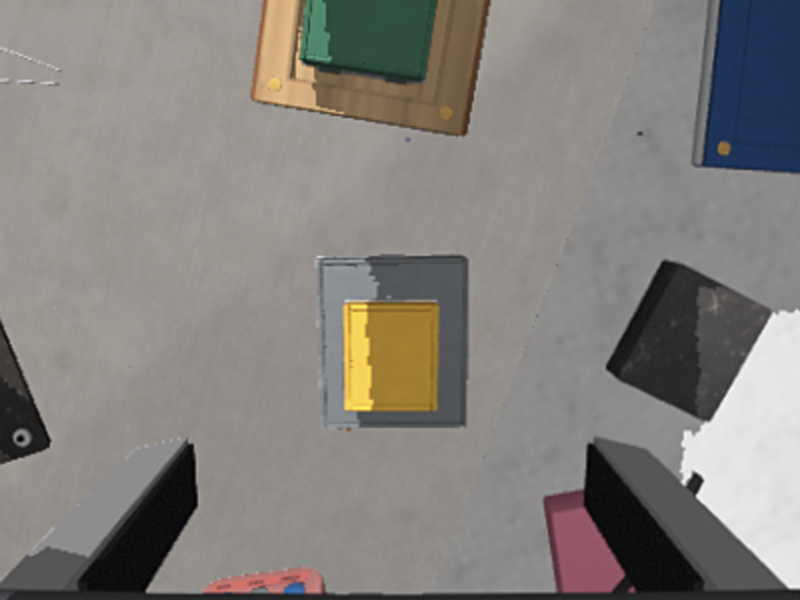

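The small tin lies inside the big tin's rim at (391,357). Next is the block, at right (690,340). Its left dark strip is the side face, so I'll use bottom corners on the left and top corners on the right.

```bash
python3 - <<'E'
from h import *
np.set_printoptions(precision=4,suppress=True)
H,E,A=load('wH'),load('wE'),load('wA');f=lambda x,y:(x/2+120,y/2+50);e=lambda x,y:(x/2+120,y/2+100);b=lambda x,y:(x*280/800+205,(y-280)*112/320+80)
def q(P):
    a=P[3]-P[0];c=P[1]-P[0];print(P.mean(0)[:2],[np.round(np.arctan2(v[1],v[0]),3) for v in(P[3]-P[0],P[2]-P[1])],np.round(np.arctan2(-c[0],c[1]),3),[np.linalg.norm((P[i]-P[i-1])[:2]).round(4) for i in range(4)])
L=lambda s,g,l,r: np.r_[atz(s,[g(*l[0])],0),atz(s,[g(*r[0])],.024),atz(s,[g(*r[1])],.024),atz(s,[g(*l[1])],0)]
q(L(H,f,((665,262),(607,368)),((770,312),(708,420))))
q(L(E,e,((652,154),(600,257)),((748,197),(695,300))))
for p,r in (((770,312),(592,438)),((708,420),(721,488))): print(tri([(H,f(*p)),(A,b(*r))]))
y=np.pi-.347
go((.637,.2885,.12,y),(.637,.2885,.0085,y))
E
```

```text
[0.6387 0.2882] [np.float64(-0.348), np.float64(-0.344)] -0.346 [np.float64(0.058), np.float64(0.0474), np.float64(0.0572), np.float64(0.0476)]
[0.6385 0.2886] [np.float64(-0.357), np.float64(-0.341)] -0.365 [np.float64(0.059), np.float64(0.0456), np.float64(0.0567), np.float64(0.0465)]
(array([0.6189, 0.3209, 0.022 ]), np.float64(0.0009387649839611728))
(array([0.6734, 0.3005, 0.0255]), np.float64(0.000323315292698328))
[ -2.1 140.7  76.6] [-0.0003 -0.0009  0.4472]
[ -2.2 140.8 188.1] [-0.0003 -0.0009  0.4472]
```

Scaled: 187.5 mm / 1000 = 0.1875, 185 mm / 1000 = 0.185, 0.447 rad / 3.1416 = 0.1423.

arm_command([
  [[-0.002, 0.03, 0, 0, 0, 0.0477, -1], [-0.002, 0.08, 0.03, 0, 0, 0.0955, -1], [-0.002, 0.125, 0.06, 0, 0, 0.1423, -1], [-0.002, 0.14, 0.076, 0, 0, 0.1423, -1], [-0.002, 0.14, 0.076, 0, 0, 0.1423, -1], [-0.002, 0.14, 0.11, 0, 0, 0.1423, -1], [-0.002, 0.14, 0.15, 0, 0, 0.1423, -1], [-0.002, 0.14, 0.175, 0, 0, 0.1423, -1], [-0.002, 0.14, 0.185, 0, 0, 0.1423, -1], [-0.002, 0.14, 0.1875, 0, 0, 0.1423, -1], [-0.002, 0.14, 0.1875, 0, 0, 0.1423, -1], [-0.002, 0.14, 0.1875, 0, 0, 0.1423, 1]],
], squeeze=20)

```text
time_s: 24.75
ee_pos: [0.6381, 0.2879, 0.0117]
eef_rot: [3.14, 0.002, 2.795]
force: [0.9, 1.0, 0.1]
grip_width: 0.089
grip_force: 0.0
```

Scaled: -90 mm / 1000 = -0.09, -50 mm / 1000 = -0.05.

arm_command([
  [[0, 0, 0, 0, 0, 0, 1], [0, 0, 0, 0, 0, 0, 1], [0, 0, 0, 0, 0, 0, 1], [0, 0, 0, 0, 0, 0, 1], [0, 0, 0, 0, 0, 0, 1], [0, 0, 0, 0, 0, 0, 1], [0, 0, 0, 0, 0, 0, 1], [0, 0, -0.015, 0, 0, 0, 1], [0, 0, -0.05, 0, 0, 0, 1], [0, 0, -0.09, 0, 0, 0, 1], [0, 0, -0.09, 0, 0, 0, 1], [0, 0, -0.09, 0, 0, 0, 1]],
])

```text
time_s: 25.95
ee_pos: [0.6376, 0.2879, 0.1013]
eef_rot: [3.14, 0.001, 2.795]
force: [0.0, -0.2, -1.9]
grip_width: 0.0517
grip_force: 20.0
```

```bash
python3 - <<'E'
from h import *
np.set_printoptions(precision=4,suppress=True)
y=np.pi+.052
go((.5075,.3235,.095,y),(.5075,.3235,.018,y))
E
```

```text
[134.5 -10.7   6.1] [ 0.0009  0.0016 -0.3988]
[134.6 -10.8  83.1] [ 0.0009  0.0016 -0.3988]
```

Scaled: 134.5 mm / 1000 = 0.1345, 81.5 mm / 1000 = 0.0815, -0.399 rad / 3.1416 = -0.127.

arm_command([
  [[0.045, -0.003, 0, 0, 0, -0.0477, 1], [0.09, -0.007, 0, 0, 0, -0.0955, 1], [0.125, -0.01, 0, 0, 0, -0.127, 1], [0.1345, -0.0105, 0, 0, 0, -0.127, 1], [0.1345, -0.0105, 0, 0, 0, -0.127, 1], [0.1345, -0.0105, 0.025, 0, 0, -0.127, 1], [0.1345, -0.0105, 0.055, 0, 0, -0.127, 1], [0.1345, -0.0105, 0.072, 0, 0, -0.127, 1], [0.1345, -0.0105, 0.08, 0, 0, -0.127, 1], [0.1345, -0.0105, 0.0815, 0, 0, -0.127, 1], [0.1345, -0.0105, 0.0815, 0, 0, -0.127, 1], [0.1345, -0.0105, 0.0815, 0, 0, -0.127, 1]],
])

```text
time_s: 27.15
ee_pos: [0.5078, 0.3236, 0.0187]
eef_rot: [3.141, 0.0, -3.09]
force: [-0.5, -0.7, -1.3]
grip_width: 0.052
grip_force: 20.0
```

Scaled: -150 mm / 1000 = -0.15, -100 mm / 1000 = -0.1.

arm_command([
  [[0, 0, 0.0005, 0, 0, 0, 1], [0, 0, 0.0005, 0, 0, 0, 0], [0, 0, 0.0005, 0, 0, 0, -1], [0, 0, 0.0005, 0, 0, 0, -1], [0, 0, 0.0005, 0, 0, 0, -1], [0, 0, 0.0005, 0, 0, 0, -1], [0, 0, 0.0005, 0, 0, 0, -1], [0, 0, -0.05, 0, 0, 0, -1], [0, 0, -0.1, 0, 0, 0, -1], [0, 0, -0.15, 0, 0, 0, -1], [0, 0, -0.15, 0, 0, 0, -1], [0, 0, -0.15, 0, 0, 0, -1]],
])

```text
time_s: 28.35
ee_pos: [0.5075, 0.3238, 0.1693]
eef_rot: [3.141, 0.002, -3.089]
force: [-0.1, -0.5, -0.9]
grip_width: 0.0939
grip_force: 0.0
```

```bash
python3 - <<'E'
from h import *
np.set_printoptions(precision=4,suppress=True)
shot('wrist','wI')
y=np.pi-.05
go((.4256,-.2615,.2,y),(.4256,-.2615,.0135,y))
E
```

```text
[ 111.8 -579.9  -32. ] [-0.0004 -0.0006  0.1022]
[ 111.7 -579.9  154.5] [-0.0004 -0.0006  0.1022]
```

Scaled: -580 mm / 1000 = -0.58, -550 mm / 1000 = -0.55, 0.1 rad / 3.1416 = 0.0318.

arm_command([
  [[0.01, -0.05, -0.032, 0, 0, 0.0318, -1], [0.02, -0.1, -0.032, 0, 0, 0.0318, -1], [0.03, -0.15, -0.032, 0, 0, 0.0318, -1], [0.04, -0.2, -0.032, 0, 0, 0.0318, -1], [0.05, -0.25, -0.032, 0, 0, 0.0318, -1], [0.06, -0.3, -0.032, 0, 0, 0.0318, -1], [0.07, -0.35, -0.032, 0, 0, 0.0318, -1], [0.08, -0.4, -0.032, 0, 0, 0.0318, -1], [0.09, -0.45, -0.032, 0, 0, 0.0318, -1], [0.1, -0.5, -0.032, 0, 0, 0.0318, -1], [0.112, -0.55, -0.032, 0, 0, 0.0318, -1], [0.112, -0.58, -0.032, 0, 0, 0.0318, -1]],
])

```text
time_s: 29.6
ee_pos: [0.4242, -0.2631, 0.1989]
eef_rot: [3.14, -0.002, 3.093]
force: [0.3, -0.5, 0.2]
grip_width: 0.0943
grip_force: 0.0
```

arm_command([
  [[0, 0, 0, 0, 0, 0, -1], [0, 0, 0, 0, 0, 0, -1], [0, 0, 0, 0, 0, 0, -1]],
])

```text
time_s: 29.9
ee_pos: [0.4255, -0.2604, 0.1995]
eef_rot: [3.14, -0.001, 3.095]
force: [-0.0, 0.4, -0.4]
grip_width: 0.0941
grip_force: 0.0
```

```bash
python3 - <<'E'
from h import *
np.set_printoptions(precision=4,suppress=True,linewidth=150)
print(ctrl.get_obs()['ee_pos'],ctrl.get_obs()['eef_rot'])
shot('wrist','wJ');s=load('wJ');K=s['K'];W=s['W']
uv=cv2.projectPoints(np.array([(.4256,-.2613,.049)]),cv2.Rodrigues(W[:3,:3])[0],W[:3,3],np.array([[K[0],0,K[2]],[0,K[1],K[3]],[0,0,1]]),s['dist'])[0].ravel()
b=blob(s,uv,tol=18);print(uv,b[0],b[2],atz(s,[b[0]],.049),tri([(s,b[0]),(load('wC'),(269.6,285.7))]))
p=np.zeros((600,800,3),np.uint8);p[:,:400]=cv2.resize(s['p'],(400,300)).repeat(1,0)[:300].__class__ and cv2.copyMakeBorder(cv2.resize(s['p'],(400,300)),0,300,0,0,cv2.BORDER_CONSTANT)
p[:450,400:]=cv2.resize(load('wI')['p'][50:275,220:420],(400,450),interpolation=cv2.INTER_CUBIC)
cv2.imwrite('pics/c9.png',p)
go((b and .4256,-.2615,.0135,np.pi-.05))
E
```

```text
[ 0.4255 -0.2604  0.1995] [ 3.1405 -0.0015  3.0945]
[314.5453 224.8276] (314.3885918003565, 224.49197860962568) 1122 [[ 0.4253 -0.2614  0.049 ]] (array([ 0.4255, -0.2615,  0.0484]), np.float64(9.357080115520285e-05))
[ -0.1  -1.4 186.4] [ 0.0007 -0.0009  0.0035]
```

View pics/c9.png

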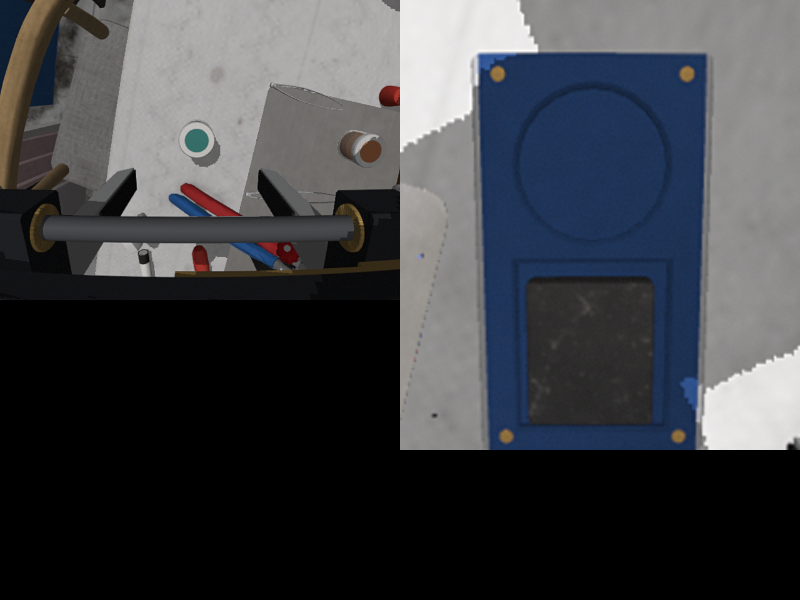

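The block is flat in the blue rect pocket, and the teal jar is at (196,140) under the gripper with lid z=0.0484. I'll grip it.

Scaled: 186 mm / 1000 = 0.186, 140 mm / 1000 = 0.14.

arm_command([
  [[0, -0.001, 0.05, 0, 0, 0, -1], [0, -0.001, 0.1, 0, 0, 0, -1], [0, -0.001, 0.14, 0, 0, 0, -1], [0, -0.001, 0.17, 0, 0, 0, -1], [0, -0.001, 0.183, 0, 0, 0, -1], [0, -0.001, 0.186, 0, 0, 0, -1], [0, -0.001, 0.186, 0, 0, 0, -1], [0, -0.001, 0.186, 0, 0, 0, 1], [0, -0.001, 0.186, 0, 0, 0, 1], [0, -0.001, 0.186, 0, 0, 0, 1], [0, -0.001, 0.186, 0, 0, 0, 1], [0, -0.001, 0.186, 0, 0, 0, 1]],
], squeeze=15)

```text
time_s: 31.15
ee_pos: [0.4257, -0.2625, 0.0147]
eef_rot: [-3.141, 0.0, 3.094]
force: [0.5, -0.6, -0.2]
grip_width: 0.0575
grip_force: 0.0
```

Scaled: -130 mm / 1000 = -0.13, -110 mm / 1000 = -0.11.

arm_command([
  [[0, 0, 0, 0, 0, 0, 1], [0, 0, 0, 0, 0, 0, 1], [0, 0, 0, 0, 0, 0, 1], [0, 0, -0.02, 0, 0, 0, 1], [0, 0, -0.06, 0, 0, 0, 1], [0, 0, -0.11, 0, 0, 0, 1], [0, 0, -0.13, 0, 0, 0, 1], [0, 0, -0.13, 0, 0, 0, 1], [0, 0, -0.13, 0, 0, 0, 1]],
])

```text
time_s: 32.05
ee_pos: [0.4253, -0.2622, 0.1436]
eef_rot: [3.141, -0.001, 3.094]
force: [-0.7, -0.6, -1.4]
grip_width: 0.0493
grip_force: 15.0
```

```bash
python3 - <<'E'
from h import *
np.set_printoptions(precision=4,suppress=True)
F=load('wF');I=load('wI');i=lambda x,y:((x-400)/2+220,y/2+50)
print('round',atz(I,[i(516,161),i(668,161)],.014).mean(0),atz(I,[i(592,82),i(592,241)],.014).mean(0),'rect',atz(I,[i(514,261),i(670,261),i(664,424),i(520,424)],.014).mean(0),'block',atz(I,[i(527,280),i(652,280),i(652,423),i(528,423)],.031).mean(0))
print(ctrl.get_obs()['ee_pos'])
go((.4315,.3195,.145,np.pi),(.4315,.3195,.03,np.pi))
E
```

```text
round [0.4297 0.3199 0.014 ] [0.4305 0.3199 0.014 ] rect [0.5066 0.3239 0.014 ] block [0.507 0.323 0.031]
[ 0.4253 -0.2622  0.1436]
[ 21.6 581.4  -1.2] [ 0.0004 -0.0007 -0.0478]
[ 21.5 581.3 113.8] [ 0.0004 -0.0007 -0.0478]
```

Scaled: 581.5 mm / 1000 = 0.5815, 550 mm / 1000 = 0.55, -0.048 rad / 3.1416 = -0.0153.

arm_command([
  [[0, 0.05, 0, 0, 0, 0, 1], [-0.01, 0.1, 0, 0, 0, 0, 1], [-0.015, 0.15, 0, 0, 0, 0, 1], [-0.02, 0.2, 0, 0, 0, 0, 1], [-0.02, 0.25, 0, 0, 0, 0, 1], [-0.02, 0.3, 0, 0, 0, 0, 1], [-0.01, 0.35, 0, 0, 0, 0, 1], [0, 0.4, 0, 0, 0, -0.0064, 1], [0.01, 0.45, 0, 0, 0, -0.0153, 1], [0.018, 0.5, 0, 0, 0, -0.0153, 1], [0.022, 0.55, 0, 0, 0, -0.0153, 1], [0.022, 0.5815, 0, 0, 0, -0.0153, 1]],
])

```text
time_s: 33.25
ee_pos: [0.4299, 0.3218, 0.1423]
eef_rot: [-3.14, -0.003, -3.14]
force: [0.1, -0.4, -1.0]
grip_width: 0.0496
grip_force: 15.0
```

Scaled: 113 mm / 1000 = 0.113, 105 mm / 1000 = 0.105.

arm_command([
  [[0, 0, 0, 0, 0, 0, 1], [0, 0, 0, 0, 0, 0, 1], [0, 0, 0.04, 0, 0, 0, 1], [0, 0, 0.08, 0, 0, 0, 1], [0, 0, 0.105, 0, 0, 0, 1], [0, 0, 0.113, 0, 0, 0, 1], [0, 0, 0.113, 0, 0, 0, 1], [0, 0, 0.113, 0, 0, 0, 1]],
])

```text
time_s: 34.05
ee_pos: [0.4321, 0.3193, 0.0326]
eef_rot: [3.141, 0.001, 3.141]
force: [0.5, 1.1, -1.2]
grip_width: 0.0497
grip_force: 15.0
```

```bash
python3 - <<'E'
from h import *
print(ctrl.get_obs()['ee_pos'],ctrl.get_obs()['force'])
go((.431,.3197,.0225,np.pi))
E
```

```text
[0.43209677 0.31933359 0.03258384] [ 0.45253671  1.0998479  -1.16633309]
[ 1.1  0.4 10.1] [ 0.0007  0.0012 -0.0005]
```

Scaled: 9.5 mm / 1000 = 0.0095, 8 mm / 1000 = 0.008.

arm_command([
  [[0.001, 0.0005, 0.004, 0, 0, 0, 1], [0.001, 0.0005, 0.008, 0, 0, 0, 1], [0.001, 0.0005, 0.0095, 0, 0, 0, 1], [0.001, 0.0005, 0.0095, 0, 0, 0, 1]],
])

```text
time_s: 34.45
ee_pos: [0.4307, 0.3202, 0.0231]
eef_rot: [3.141, 0.001, -3.141]
force: [-3.2, -2.8, 12.1]
grip_width: 0.0498
grip_force: 15.0
```

Scaled: -180 mm / 1000 = -0.18, -150 mm / 1000 = -0.15.

arm_command([
  [[0, 0, 0.0005, 0, 0, 0, 0], [0, 0, 0.0005, 0, 0, 0, -1], [0, 0, 0.0005, 0, 0, 0, -1], [0, 0, 0.0005, 0, 0, 0, -1], [0, 0, 0.0005, 0, 0, 0, -1], [0, 0, 0.0005, 0, 0, 0, -1], [0, 0, -0.05, 0, 0, 0, -1], [0, 0, -0.1, 0, 0, 0, -1], [0, 0, -0.15, 0, 0, 0, -1], [0, 0, -0.18, 0, 0, 0, -1], [0, 0, -0.18, 0, 0, 0, -1]],
])

```text
time_s: 35.55
ee_pos: [0.4317, 0.3208, 0.2065]
eef_rot: [3.138, 0.006, -3.141]
force: [0.3, -0.2, 0.3]
grip_width: 0.0938
grip_force: 0.0
```

```bash
python3 - <<'E'
from h import *
shot('wrist','wK');shot('top','top1')
a=load('wK')['p'][:400];b=load('top1')['p'][170:310,195:465]
im=np.zeros((600,800,3),np.uint8);im[:300,:480]=cv2.resize(a,(480,300));im[305:600,:569]=cv2.resize(b,(569,295),interpolation=cv2.INTER_CUBIC)
cv2.imwrite('pics/c10.png',im)
T0,T1=load('top0'),load('top1')
for uv in[(352.5,273.3)]: print(blob(T0,uv,18)[0],blob(T1,uv,18)[0])
E
```

```text
(352.4655172413793, 273.26724137931035) (352.4655172413793, 273.26724137931035)
```

View pics/c10.png

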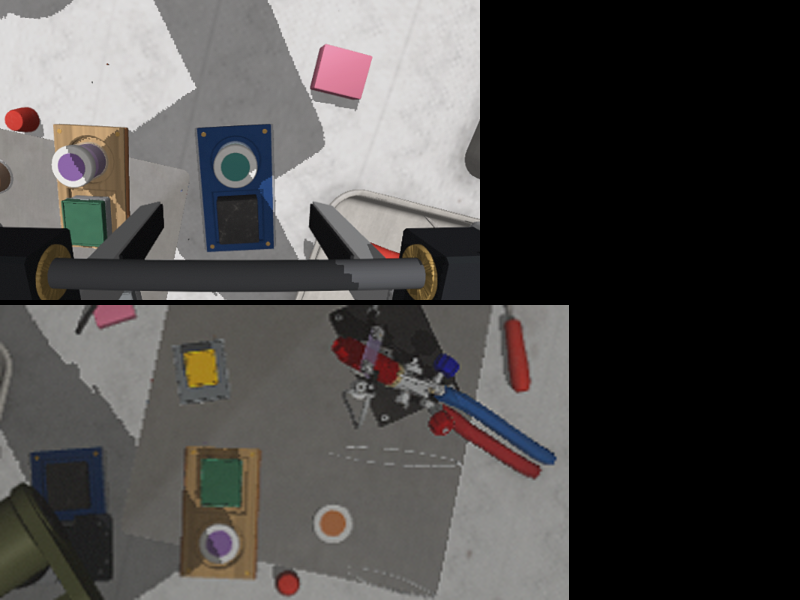

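Everything is in place, but the teal jar met 12 N at the end. I'll check that it is seated, comparing height and centring with violet.

```bash
python3 - <<'E'
from h import *
np.set_printoptions(precision=4,suppress=True)
k=load('wK');g=load('wG');s=480/640
b=blob(k,(235/.75,167/.75),18);print(b[0],b[2],atz(k,[b[0]],.056),atd(k,[b[0]]))
def pl(S,uv,r=14):
    u0,v0=map(int,uv);L=[(u,v) for u in range(u0-r,u0+r) for v in range(v0-r,v0+r) if (u-u0)**2+(v-v0)**2<r*r]
    P=atd(S,L);A=np.c_[P[:,:2]-P[:,:2].mean(0),np.ones(len(P))];c=np.linalg.lstsq(A,P[:,2],rcond=None)[0];return c
print('teal plane slope/height',pl(k,b[0])); print('violet',pl(g,(315,130)),'violet in k',atd(k,[(72/.75,166/.75)]))
print('block plane',pl(load('wI'),(315,228),20),'green',pl(g,(315,230),20),'yellow',pl(load('wH'),(315,228),16))
E
```

```text
(313.414273281114, 222.2436901653612) 1149 [[0.4307 0.3193 0.056 ]] [[0.4302 0.3193 0.0582]]
teal plane slope/height [-2.9017  0.0364  0.062 ]
violet [ 0.6756 -0.0294  0.0595] violet in k [[0.429  0.1306 0.0573]]
block plane [-1.4922 -0.0738  0.0355] green [-0.9647  0.0541  0.0425] yellow [-1.5757 -0.1516  0.0676]
```

The teal jar is centred within 1 mm of its pocket with its lid level with violet's, so it is seated. Handing in.

```bash
python3 -c "
from h import *
print(ctrl.hand_in())"
```

```text
the job is handed in; nothing more can be done
None
```

I've handed in both kits, finished about 36 s into the 136 s limit: the wooden board holds the violet jar and the green-lidded tin, the blue board holds the teal jar and the graphite block, the yellow-lidded tin is back inside the big tin's rim, and the amber jar and big tin stand where they were.

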